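# Draw the sagging bolt and empty the offcut hopper

## Task

Empty the offcut hopper into the tray under its mouth. The bolt on the gate has sagged, so the collar on its nose sits behind the bent-up lip of the keeper: take the bolt by its handle, lift it over the lip while you draw it back, without wrenching it against the keeper, then swing the spring-closed gate about half open and let all the offcuts run out. Finish while still holding the gate about half open by the bolt's handle, with every offcut in the tray, and leave the drive centre and the candle holder beside the hopper where they are.

Things in the scene. Friction and masses are not known exactly. Their poses are not given: they have to be found in the camera images.
- barrel_bolt: Steel bolt on the gate's front, 10 mm thick, running along y. Origin on its axis at the root of the handle, 185 mm up at rest. Axes with the gate shut: x into the hopper, square to the gate, y left along the gate to its hinge, z up; they turn with the gate. A collar 24 mm across, 8 mm thick, sits on its nose 60 to 68 mm to the right (-y). 0.16 kg; slides only along bolt_draw and bolt_lift.
- bolt_handle (a point): Grip point on the bolt's handle: a steel stem 12 mm thick standing straight out of the gate's front (bolt's -x), ending in an 18 mm ball 26 mm farther out. The point is on the stem's axis, 40 mm in front of the bolt's axis, 53 mm in front of the gate's face, 185 mm above the bench at rest. Axes as barrel_bolt. Pinch from above, across y. The gate's top edge is 30 mm higher.
- bolt_draw (a joint): How far the bolt is drawn left along the gate (m): near 0 shut (start), 0.030 the stop. Stays where it is left (friction about 1 N). From 0.018 on the collar is clear of the keeper and the gate is free.
- bolt_lift (a joint): How far the bolt is lifted in its worn guides (m): 0 hanging low (it falls back by its weight, 1.6 N), 0.014 the upper stop. Below 0.006 the collar catches on the keeper's lip after some 4 mm of draw; above that it passes.
- keeper: The keeper: a small steel angle on the fixed post right of the gate, open on top, with a floor, a front and a bent-up lip on the side next to the gate. Its origin lies on the bench under the middle of the hopper's mouth; for its place use keeper_lip.
- keeper_lip (a point): Middle of the top edge of the keeper's bent-up lip, which is 3 mm thick and stands 7 mm above the keeper's floor. Axes of the hopper: x into the hopper, y left, z up.
- gate (a joint): Angle of the gate (rad): 0 shut, grows as its right-hand side swings out towards the robot, 1.57 the stop. A spring shuts it: 0.1 N m when shut, 0.26 N m at 0.8 rad. About half open is 0.8; below some 0.65 an offcut next to the hinge may wedge behind it.
- gate_hinge (a point): On the gate's upright hinge axis, left of the gate, 160 mm up; fixed. Axes of the hopper: x into the hopper, y left, z up. The gate is a framed wooden panel 170 mm wide, 18 mm thick, 110 to 215 mm above the bench. Gate and bolt shut, the handle's grip point lies 51 mm in front (-x) and 128 mm right (-y) of this point. Opening turns clockwise seen from above.
- scrap_tray: Open grey tray under the hopper's mouth, fixed; outside 220 (x) by 260 (y) by 80 mm high, wall 6 mm. Origin under the middle of its floor; axes of the hopper.
- drive_centre_mid (a point): Middle of a steel lathe drive centre, a stepped spindle 25 mm across and 66 mm high, standing left of the hopper; leave it alone.
- candle_cup_mid (a point): Middle of a turned wooden candle holder, 67 mm across, 62 mm high, standing right of the hopper; leave it alone.
- thick_offcut_mid (a point): Middle of a sawn square offcut, 30 x 46 x 30 mm, 0.03 kg, lying loose behind the gate on the hopper's slippery steel-lined floor, which slopes 30 degrees down to the gate; it slides out by itself once the gate is open.
- square_offcut_mid (a point): Middle of a sawn square pale offcut, 24 x 54 x 24 mm, 0.022 kg, lying loose behind the gate on the hopper's slippery steel-lined floor, which slopes 30 degrees down to the gate; it slides out by itself once the gate is open.
- round_offcut_a_mid (a point): Middle of a short round dark turned offcut, 19 mm thick and 50 mm long, 0.012 kg, lying loose behind the gate on the hopper's slippery steel-lined floor, which slopes 30 degrees down to the gate; it slides out by itself once the gate is open.
- round_offcut_b_mid (a point): Middle of a second short round dark turned offcut, 19 mm thick and 50 mm long, 0.012 kg, lying loose behind the gate on the hopper's slippery steel-lined floor, which slopes 30 degrees down to the gate; it slides out by itself once the gate is open.
Not all that is in view belongs to the job. What is shaped like the part that bears square_offcut_mid but purple or turquoise is not meant.

How it is judged:
By the outcome, as a careful person would: the job done as asked, in the order asked, and still so for the second after the job is handed in, while the arm keeps its last pose, push and grip.
It also fails if it takes over 32 s, if anything falls off the work surface, if the arm or the gripper's body presses on something with over 40 N, if the wrist force passes 120 N, or if a joint passes its speed limit or range.

## Robot

A 6-joint arm with a two-finger parallel gripper is mounted at the origin on a cart in front of the work surface, level with it; the furniture and walls round the work are solid. World frame = base frame: x ahead of the robot, y to its left, z up, the work surface at z = 0. Lengths are in m, angles in rad, forces in N, time in s.
With the tool pointing down it reaches from about 0.25 to 0.725 m from the base axis. Payload 4 kg.
Tool frame: the origin (TCP) lies on the centre line of the jaws, within the pads' length; the fingertips stand 25 mm ahead of it and the grasp point (between the pads) lies 6 mm ahead of it; z points along the fingers, x is the direction in which the jaws open and shut, and the axes are right-handed (so a half turn about z gives the same grasp; the last joint's range is limited). The gripper opens to 85 mm and grips with 20 to 120 N. Pads are 22 mm wide; open, the fingers measure 114 mm over their backs; the gripper's body (76 mm by 85 mm) begins 54 mm behind the grasp point. The pads swing forward as they close: fully open they stand 13 mm farther back than shut.
Start: joints at [1.197, 0.241, 0.005, 1.335, 0, 1.571], TCP at [0.183, 0.465, 0.256] pointing down, gripper open.
Joint ranges: [-2.72, 2.72], [-1.05, 1.87], [-1.09, 1.28], [-1.99, 2.15], [-1.42, 1.44], [-3.14, 3.14]. Speed limits (rad/s): [2.79, 2.79, 3.14, 3.14, 3.14, 3.14].

## Interface

Orientations are given as a unit quaternion [x, y, z, w].
In Python, from workcell import bot, imaging, order gives the robot as it stands.
- The arm moves only by the tool carry_out, never from a script. Its argument "moves" is a list of rows, each a list of 5 numbers: the shift along the tool's x, y, z scaled (see below), then the turn about the tool's z scaled (see below), then the opening, from -1 (shut) to 1 (fully open). In form: [[tx, ty, tz, roll, hand], ...]. A call has 1 to 20 rows; each row is the pose to reach, as a shift and turn from the pose commanded when the call began, along the tool's axes at that moment; what a row does not reach only later rows make up. The controller multiplies each number of a shift by 0.1 m and each number of a turn by 90 degrees. A row lasts 1/10 s, in which the tool goes at most 50 mm and 8.59 degrees, less where a joint would pass 70% of its speed; a pose out of reach is approached as far as the arm can. A call with a number of a shift or a turn outside -1 to 1 is refused whole. A call with a gripper value outside its range is refused whole. The fingers move at their own pace and stop on an object; the grip force is fixed at half the most. Time passes only in rows, so rows that repeat a pose let the fingers close. It gives the time, the measured TCP pose, the force and the opening at its end, in the units of the state.
- bot.get_obs(): the state, without advancing time (a new reading comes with each control period).
- imaging.camera(name): name is "side" or "top"; returns the picture (400x640x3 uint8, red, green, blue); there is no depth.
- imaging.camera_model(name): a dict with "fovy" (degrees; the focal length in pixels is half the picture's height over the tangent of half this angle, whatever the lens; pixels are square), "cx", "cy" (the principal point, pixels), "dist" ([k1, k2, p1, p2, k3] as OpenCV has them; the pictures are not rectified), "eye" and "rotation" of the camera in the world. Camera axes: x right, y up, looking along -z (the intrinsics and any distortion apply to the point x, -y, -z); pixel columns grow to the right and rows downward; lengths in m; the calibration is good to about 2 mm. A picture is of the moment at which its call begins. camera_model takes no time and is no camera call.
- order.job_done(): hands the job in, once; it reports no verdict.
The state is a dict: "clock": time; "joint_pos": joint angles; "joint_vel": joint speeds; "tau": joint torques, N m; "eef_pos": TCP position; "tool_rot": TCP orientation; "ft_force": force on the tool from outside, world axes, zero at the start; "ft_torque": the same for the moment, N m; "grip_width": finger opening in m.
Only numpy, scipy, OpenCV 4.12 (cv2) and the standard library are available. Lean on these libraries where they do the work, as an engineer would, in place of code of your own. Each camera call takes 0.05 s, during which the arm holds its last target.

## Working session

There is one attempt and no reset: what is moved stays moved. The work goes in short steps, Python scripts to look and compute and a tool call to move; the robot and the scene stay as the last step left them, time stands still between calls to the robot, and variables do not carry over. Pictures are saved under pics/ and viewed, and the job is handed in when it is done.

Besides the shell and the picture viewer there is one more tool, called as name(argument=value, ...), one argument or row to a line, values as JSON. carry_out: Moves the arm, as the interface text tells. Its arguments: {"type":"object","properties":{"moves":{"type":"array","items":{"type":"array","items":{"type":"number","minimum":-1,"maximum":1}}}},"required":["moves"]}

```bash
mkdir -p pics; ls
cat > h.py <<'E'
import numpy as np,cv2
from workcell import bot,imaging,order
E
python3 - <<'E'
from h import *
for n in ("side","top"):
    im=imaging.camera(n); cv2.imwrite(f"pics/{n}0.png",im[:,:,::-1]); print(imaging.camera_model(n))
print(bot.get_obs())
E
```

```text
pics
{'fovy': 53.79626848590667, 'cx': 316.080751229369, 'cy': 198.43668249985654, 'dist': array([-0.0777551,  0.       ,  0.       ,  0.       ,  0.       ]), 'eye': array([0.94227719, 0.37879813, 0.98588104]), 'rotation': array([0.13539268, 0.17338796, 0.78453691, 0.5797476 ])}
{'fovy': 44.81496862825371, 'cx': 310.99256999513926, 'cy': 197.59849095290116, 'dist': array([-0.12619672,  0.        ,  0.        ,  0.        ,  0.        ]), 'eye': array([0.36234651, 0.2595721 , 1.07144159]), 'rotation': array([ 0.06376064, -0.06385564, -0.69445806,  0.71385226])}
{'clock': 0.1, 'joint_pos': array([1.19699828e+00, 2.41328595e-01, 3.88010044e-03, 1.33517012e+00,
       2.69819489e-06, 1.57082605e+00]), 'joint_vel': array([ 0.00138822, -0.0012127 ,  0.0019953 , -0.0002478 , -0.00041124,
       -0.0010208 ]), 'tau': array([ 3.32743957e-04, -3.73137903e+01,  2.53009969e+01,  1.08572285e-02,
        4.02799628e-06,  1.56131881e-07]), 'eef_pos': array([0.18239451, 0.4650106 , 0.2555145 ]), 'tool_rot': array([ 8.26190166e-01,  5.63390610e-01, -7.53522592e-04,  5.12237447e-04]), 'ft_force': array([-0.36227452,  0.42365763,  0.28134002]), 'ft_torque': array([-0.09628078, -0.05498958, -0.01560767]), 'grip_width': 0.0852257952590637}
```

View pics/side0.png

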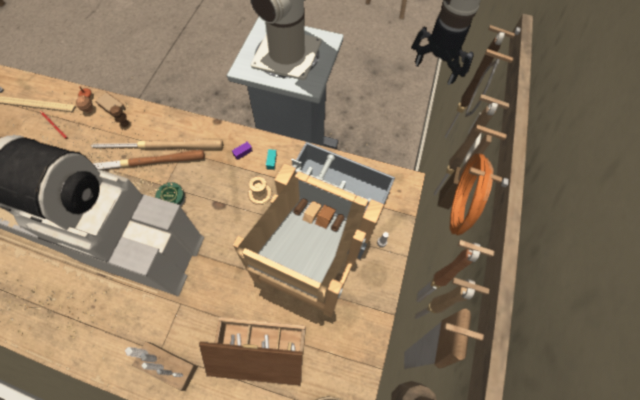

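View pics/top0.png

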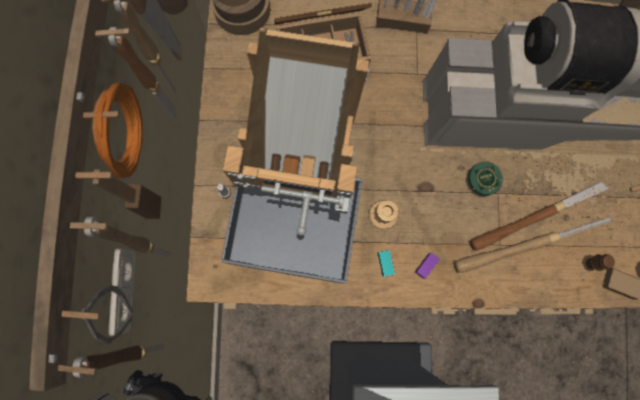

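The top view shows the hopper at the centre-left, with the tray below its mouth. The bolt runs along about row 195, and its handle ends in a ball near (301,233). The candle holder is at (385,213) and the drive centre at (223,191). The turquoise and purple blocks at (387,263) and (428,265) are decoys.

Run:
```python
import cv2
a=cv2.imread("pics/top0.png")[140:290,200:400]; cv2.imwrite("pics/topc.png",cv2.resize(a,None,fx=4,fy=4,interpolation=cv2.INTER_CUBIC))
a=cv2.imread("pics/side0.png")[130:260,240:400]; cv2.imwrite("pics/sidec.png",cv2.resize(a,None,fx=4.6,fy=4.6,interpolation=cv2.INTER_CUBIC))
```

```text
(no output)
```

View pics/topc.png

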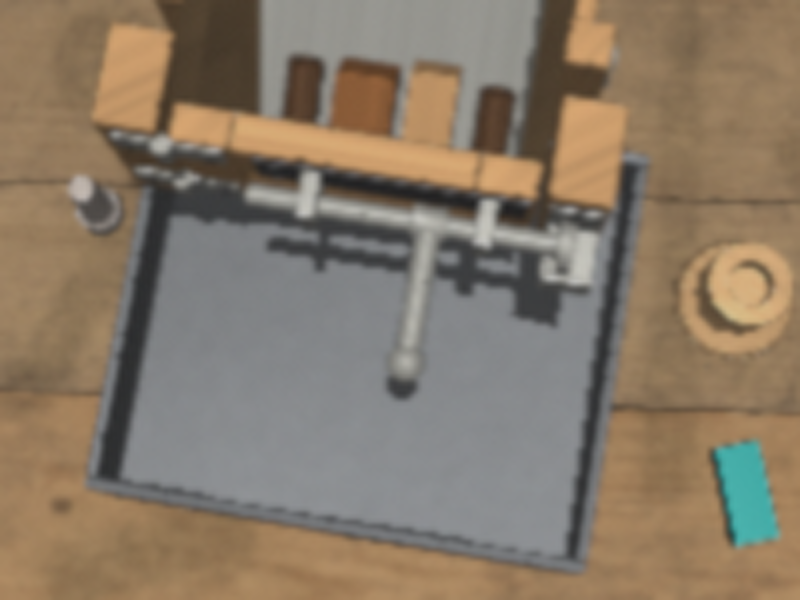

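View pics/sidec.png

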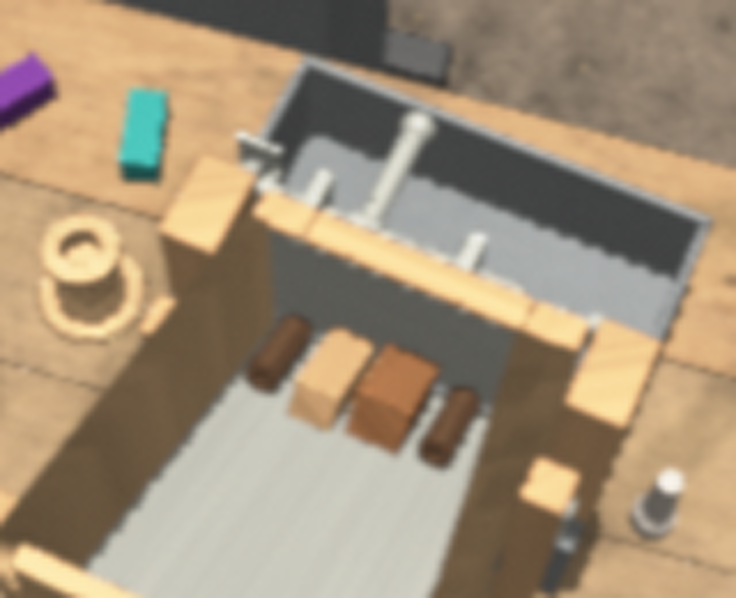

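```bash
cat >> h.py <<'E'
from scipy.spatial.transform import Rotation as R
def ray(n,uv):
    m=imaging.camera_model(n); f=200/np.tan(np.radians(m['fovy']/2))
    K=np.array([[f,0,m['cx']],[0,f,m['cy']],[0,0,1]])
    p=cv2.undistortPoints(np.array([[uv]],float),K,np.array(m['dist']))[0,0]
    d=R.from_quat(m['rotation']).apply([p[0],-p[1],-1]); return np.array(m['eye']),d
def plane(n,uv,z):
    e,d=ray(n,uv); return e+d*(z-e[2])/d[2]
def tri(a,b):
    e1,d1=ray("top",a); e2,d2=ray("side",b)
    s=np.linalg.lstsq(np.c_[d1,-d2],e2-e1,rcond=None)[0]
    p,q=e1+d1*s[0],e2+d2*s[1]; return (p+q)/2,np.linalg.norm(p-q)
E
python3 - <<'E'
from h import *
T=lambda x,y:(200+(x+.5)/4-.5,140+(y+.5)/4-.5)
S=lambda x,y:(240+(x+.5)/4.6-.5,130+(y+.5)/4.6-.5)
b=(404,362);r=(428,222)
print("ball",tri(T(*b),S(418,128)),plane("top",T(*b),.185),plane("side",S(418,128),.185))
print("root",plane("top",T(*r),.185))
# tray front edge corners and right/left
c=[plane("top",T(*p),.08) for p in [(91,485),(583,566),(640,158)]]
print(c); d=c[0]-c[1]; print("y axis deg",np.degrees(np.arctan2(-d[0],d[1])),np.linalg.norm(d)); d=c[2]-c[1];print(np.degrees(np.arctan2(d[1],d[0])))
# gate top front edge
g=[plane("top",T(*p),.215) for p in [(172,137),(540,194)]];d=g[0]-g[1];print(g,"gate",np.degrees(np.arctan2(-d[0],d[1])),np.linalg.norm(d))
g=[plane("top",T(*p),.185) for p in [(250,193),(560,242)]];d=g[0]-g[1];print("bolt",np.degrees(np.arctan2(-d[0],d[1])))
E
```

```text
ball (array([0.46306874, 0.27859053, 0.18588122]), np.float64(0.0009090206680218737)) [0.46307649 0.27905492 0.185     ] [0.46263287 0.27803453 0.185     ]
root [0.5287481  0.26992772 0.185     ]
[array([0.40720187, 0.4391747 , 0.08      ]), array([0.37366953, 0.18769605, 0.08      ]), array([0.58566168, 0.16111157, 0.08      ])]
y axis deg -7.595058611411536 0.2537044151049327
-7.147758730901438
[array([0.55913897, 0.38688356, 0.215     ]), array([0.53735095, 0.21951075, 0.215     ])] gate -7.416858783176842 0.16878499878631162
bolt -7.544681299128672
```

carry_out(
  moves=[
    [-0.05, 0.3, 0, 0, 0],
    [-0.11, 0.65, 0, 0, 0],
    [-0.17, 0.97, 0, 0, 0],
    [-0.17, 0.97, 0, 0, 0],
  ],
)

```text
clock: 0.5
eef_pos: [0.269, 0.4123, 0.2558]
tool_rot: [0.828, 0.561, -0.0, 0.001]
ft_force: [-0.5, 0.2, 0.4]
grip_width: 0.0425
```

carry_out(
  moves=[
    [-0.05, 0.3, 0, 0, 0],
    [-0.11, 0.65, 0, 0, 0],
    [-0.17, 0.97, 0, 0, 0],
    [-0.17, 0.97, 0, 0, 0],
  ],
)

```text
clock: 0.9
eef_pos: [0.3528, 0.3615, 0.2558]
tool_rot: [0.827, 0.562, -0.0, 0.0]
ft_force: [0.2, -0.1, -0.6]
grip_width: 0.0423
```

carry_out(
  moves=[
    [-0.05, 0.3, 0, 0, 0],
    [-0.11, 0.65, 0, 0, 0],
    [-0.17, 0.97, 0, 0, 0],
    [-0.17, 0.97, 0, 0, 0],
  ],
)

```text
clock: 1.3
eef_pos: [0.4367, 0.3106, 0.2557]
tool_rot: [0.827, 0.562, -0.0, 0.0]
ft_force: [-0.8, 0.5, -0.2]
grip_width: 0.0429
```

carry_out(
  moves=[
    [-0.06, 0.25, 0, -0.06, 0],
    [-0.1, 0.45, 0, -0.12, 0],
    [-0.14, 0.61, 0, -0.157, 0],
    [-0.14, 0.61, 0, -0.157, 0],
    [-0.14, 0.61, 0, -0.157, 0],
  ],
)

```text
clock: 1.8
eef_pos: [0.4855, 0.2772, 0.2559]
tool_rot: [0.751, 0.661, -0.001, -0.001]
ft_force: [-1.0, 0.3, -0.3]
grip_width: 0.0429
```

Run:
```python
from h import *
o=bot.get_obs();print(o['eef_pos'],R.from_quat(o['tool_rot']).as_matrix().round(4),o['joint_pos'])
im=imaging.camera("top");cv2.imwrite("pics/top1.png",cv2.resize(im[140:290,200:400,::-1],None,fx=4,fy=4,interpolation=cv2.INTER_CUBIC))
im=imaging.camera("side");cv2.imwrite("pics/side1.png",cv2.resize(im[130:260,240:400,::-1],None,fx=4.6,fy=4.6,interpolation=cv2.INTER_CUBIC))
```

```text
[0.48547323 0.27723392 0.25593295] [[ 1.273e-01  9.919e-01 -1.500e-03]
 [ 9.919e-01 -1.273e-01  2.000e-04]
 [-0.000e+00 -1.500e-03 -1.000e+00]] [5.18437509e-01 3.59898214e-01 1.68603117e-01 1.38070127e+00
 8.63287739e-04 6.46124385e-01]
```

View pics/top1.png

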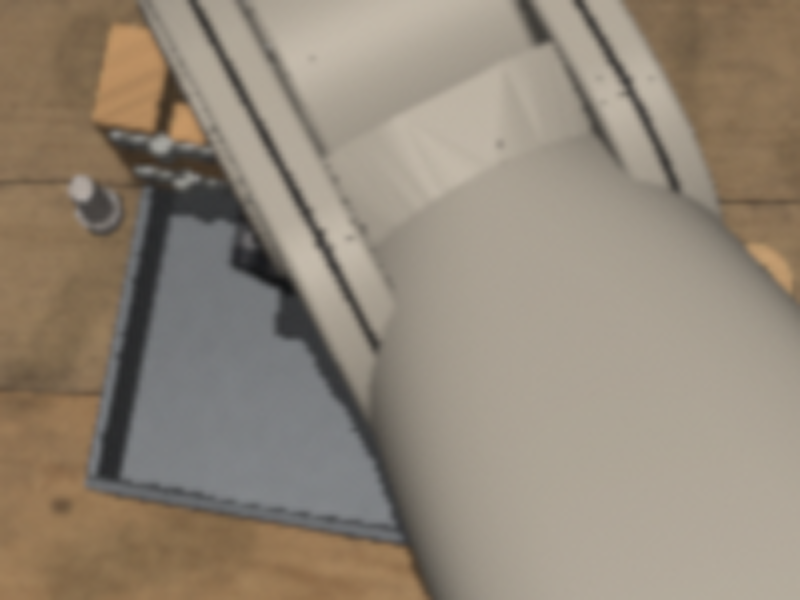

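View pics/side1.png

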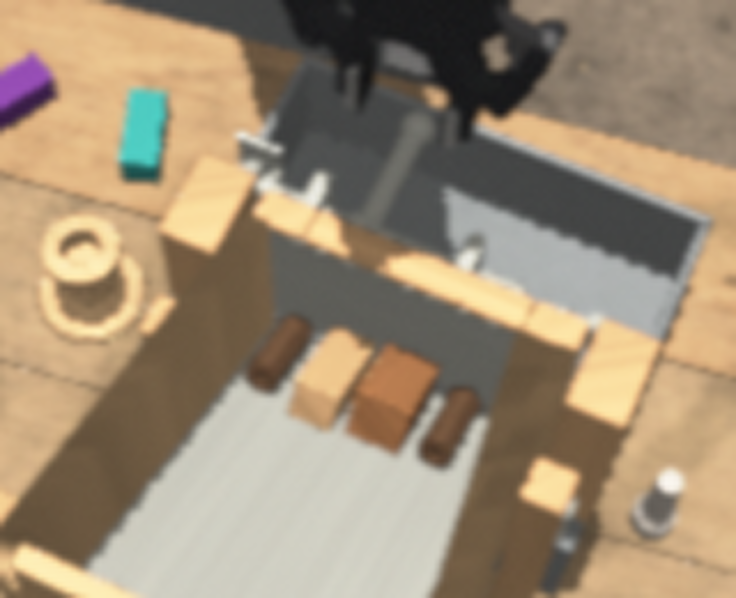

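The side view shows the open fingers straddling the handle stem near (395,170), still above it. The ball is at (418,125). Lowering now, with a 3 mm correction.

carry_out(
  moves=[
    [-0.01, 0.03, 0.15, 0, 0],
    [-0.01, 0.03, 0.3, 0, 0],
    [-0.01, 0.03, 0.45, 0, 0],
    [-0.01, 0.03, 0.6, 0, 0],
    [-0.01, 0.03, 0.65, 0, 0],
    [-0.01, 0.03, 0.65, 0, 0],
    [-0.01, 0.03, 0.65, 0, 0],
  ],
)

```text
clock: 2.6
eef_pos: [0.4893, 0.2756, 0.192]
tool_rot: [0.75, 0.661, 0.0, 0.0]
ft_force: [-0.6, -0.3, 0.1]
grip_width: 0.0426
```

Run:
```python
from h import *
o=bot.get_obs();print(o['eef_pos'],o['ft_force'])
im=imaging.camera("side");cv2.imwrite("pics/side2.png",cv2.resize(im[110:240,240:400,::-1],None,fx=4.6,fy=4.6,interpolation=cv2.INTER_CUBIC))
```

```text
[0.48934944 0.27560982 0.19203533] [-0.59390476 -0.3099557   0.06259002]
```

View pics/side2.png

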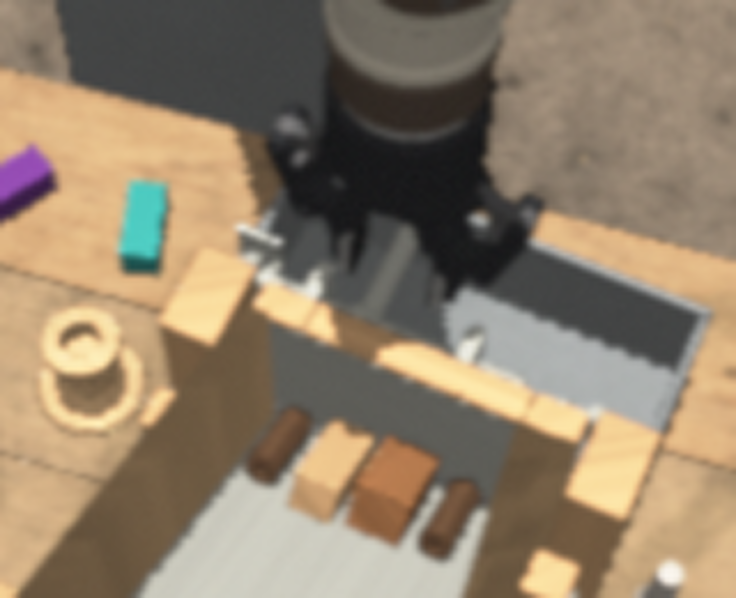

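The stem lies between the fingers, midway between (350,255) and (445,290). Closing on it.

carry_out(
  moves=[
    [0, 0, 0, 0, -0.4],
    [0, 0, 0, 0, -0.6],
    [0, 0, 0, 0, -0.8],
    [0, 0, 0, 0, -1],
    [0, 0, 0, 0, -1],
    [0, 0, 0, 0, -1],
    [0, 0, 0, 0, -1],
  ],
)

```text
clock: 3.35
eef_pos: [0.4897, 0.2751, 0.192]
tool_rot: [0.751, 0.661, 0.001, 0.0]
ft_force: [-0.4, -0.7, 4.7]
grip_width: 0.0097
```

carry_out(
  moves=[
    [0, 0, -0.02, 0, -1],
    [0, 0, -0.04, 0, -1],
    [0, 0, -0.06, 0, -1],
    [0, 0, -0.08, 0, -1],
    [0, 0, -0.1, 0, -1],
    [0, 0, -0.1, 0, -1],
    [0, 0, -0.1, 0, -1],
  ],
)

```text
clock: 4.05
eef_pos: [0.4895, 0.2751, 0.2014]
tool_rot: [0.751, 0.661, 0.0, 0.0]
ft_force: [2.3, 0.2, -1.3]
grip_width: 0.01
```

Run:
```python
from h import *
o=bot.get_obs();print(o['eef_pos'],o['ft_force'],o['grip_width'])
im=imaging.camera("side");cv2.imwrite("pics/side3.png",cv2.resize(im[130:210,270:370,::-1],None,fx=7,fy=7,interpolation=cv2.INTER_CUBIC))
```

```text
[0.48952513 0.27506053 0.20135144] [ 2.32377148  0.21133467 -1.30551704] 0.010029800288027796
```

View pics/side3.png

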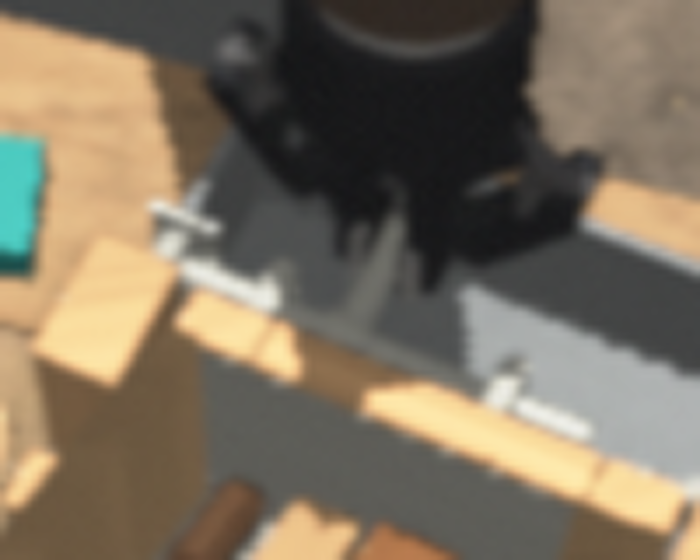

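The bolt is now visible above the gate's top edge, so it has risen, and the load of about 1.5 N matches its weight. Drawing it left at this height.

carry_out(
  moves=[
    [0.02, 0, 0, 0, -1],
    [0.05, 0, 0, 0, -1],
    [0.08, 0, 0, 0, -1],
    [0.11, 0, 0, 0, -1],
    [0.14, 0, 0, 0, -1],
    [0.17, 0, 0, 0, -1],
    [0.2, 0, 0, 0, -1],
    [0.23, 0, 0, 0, -1],
    [0.25, 0, 0, 0, -1],
    [0.25, 0, 0, 0, -1],
    [0.25, 0, 0, 0, -1],
  ],
)

```text
clock: 5.2
eef_pos: [0.4928, 0.3004, 0.2015]
tool_rot: [0.751, 0.661, 0.001, -0.0]
ft_force: [2.5, -0.1, -1.6]
grip_width: 0.01
```

Run:
```python
from h import *
o=bot.get_obs();print(o['eef_pos'],o['ft_force'],o['grip_width'],R.from_quat(o['tool_rot']).as_matrix().round(4))
im=imaging.camera("side");cv2.imwrite("pics/side4.png",cv2.resize(im[130:210,270:370,::-1],None,fx=7,fy=7,interpolation=cv2.INTER_CUBIC))
```

```text
[0.49277088 0.30039652 0.20149008] [ 2.46771758 -0.10153791 -1.58478414] 0.009970223641137236 [[ 1.265e-01  9.920e-01  5.000e-04]
 [ 9.920e-01 -1.265e-01  1.100e-03]
 [ 1.200e-03  4.000e-04 -1.000e+00]]
```

View pics/side4.png

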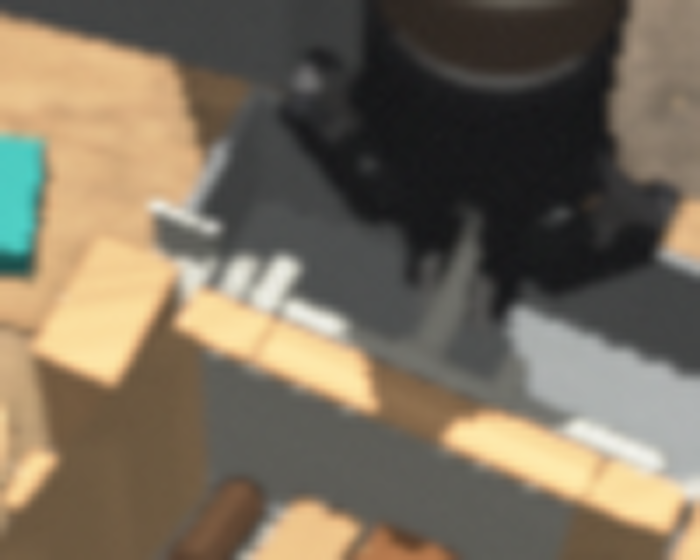

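The collar, near (238,275), is clear of the keeper lip at (185,270). Working out the arc for the swing.

Run:
```python
import numpy as np
for t in np.r_[np.arange(1,18)*.82/17]:
    c,s=np.cos(t),np.sin(t); print([round(v,3) for v in ((-.1024*(c-1)+.0508*s)*10,(-.1024*s-.0508*(c-1))*10,0,t/(np.pi/2))])
```

```text
[np.float64(0.026), np.float64(-0.049), 0, np.float64(0.031)]
[np.float64(0.054), np.float64(-0.096), 0, np.float64(0.061)]
[np.float64(0.084), np.float64(-0.142), 0, np.float64(0.092)]
[np.float64(0.116), np.float64(-0.187), 0, np.float64(0.123)]
[np.float64(0.151), np.float64(-0.23), 0, np.float64(0.154)]
[np.float64(0.188), np.float64(-0.271), 0, np.float64(0.184)]
[np.float64(0.226), np.float64(-0.311), 0, np.float64(0.215)]
[np.float64(0.266), np.float64(-0.348), 0, np.float64(0.246)]
[np.float64(0.309), np.float64(-0.384), 0, np.float64(0.276)]
[np.float64(0.352), np.float64(-0.417), 0, np.float64(0.307)]
[np.float64(0.398), np.float64(-0.448), 0, np.float64(0.338)]
[np.float64(0.445), np.float64(-0.477), 0, np.float64(0.368)]
[np.float64(0.493), np.float64(-0.504), 0, np.float64(0.399)]
[np.float64(0.542), np.float64(-0.529), 0, np.float64(0.43)]
[np.float64(0.593), np.float64(-0.551), 0, np.float64(0.461)]
[np.float64(0.644), np.float64(-0.57), 0, np.float64(0.491)]
[np.float64(0.697), np.float64(-0.587), 0, np.float64(0.522)]
```

carry_out(
  moves=[
    [0.026, -0.049, 0, 0.031, -1],
    [0.054, -0.096, 0, 0.061, -1],
    [0.084, -0.142, 0, 0.092, -1],
    [0.116, -0.187, 0, 0.123, -1],
    [0.151, -0.23, 0, 0.154, -1],
    [0.188, -0.271, 0, 0.184, -1],
    [0.226, -0.311, 0, 0.215, -1],
    [0.266, -0.348, 0, 0.246, -1],
    [0.309, -0.384, 0, 0.276, -1],
    [0.352, -0.417, 0, 0.307, -1],
    [0.398, -0.448, 0, 0.338, -1],
    [0.445, -0.477, 0, 0.368, -1],
    [0.493, -0.504, 0, 0.399, -1],
    [0.542, -0.529, 0, 0.43, -1],
    [0.593, -0.551, 0, 0.461, -1],
    [0.644, -0.57, 0, 0.491, -1],
    [0.697, -0.587, 0, 0.522, -1],
    [0.697, -0.587, 0, 0.522, -1],
  ],
)

```text
clock: 7.05
eef_pos: [0.4435, 0.3756, 0.2011]
tool_rot: [0.952, 0.307, -0.0, 0.001]
ft_force: [4.3, -4.6, -0.8]
grip_width: 0.0101
```

Run:
```python
from h import *
o=bot.get_obs();print(o['eef_pos'],o['ft_force'],o['grip_width'],R.from_quat(o['tool_rot']).as_matrix().round(4)[:,0],o['ft_torque'])
im=imaging.camera("side");cv2.imwrite("pics/side5.png",cv2.resize(im[110:260,240:400,::-1],None,fx=4,fy=4,interpolation=cv2.INTER_CUBIC))
im=imaging.camera("top");cv2.imwrite("pics/top5.png",cv2.resize(im[120:290,200:400,::-1],None,fx=3.5,fy=3.5,interpolation=cv2.INTER_CUBIC))
```

```text
[0.44345901 0.37561451 0.20109395] [ 4.27630013 -4.59676019 -0.76413762] 0.01011380003837021 [ 8.120e-01  5.837e-01 -8.000e-04] [-0.77114734 -0.78385668 -0.23683264]
```

View pics/side5.png

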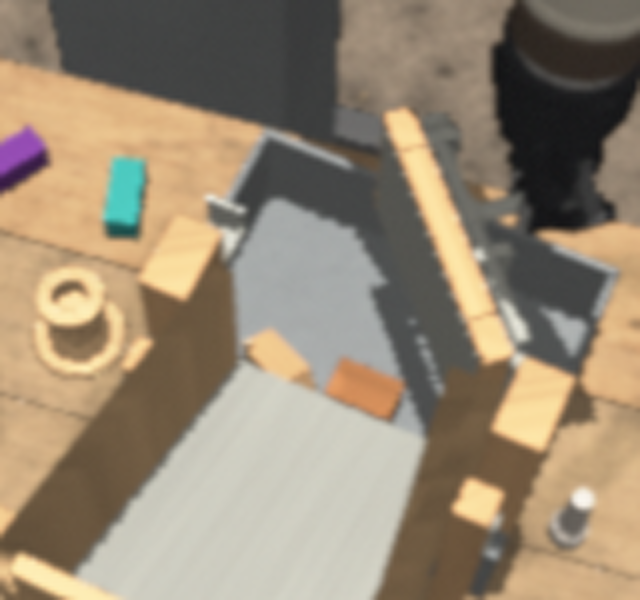

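View pics/top5.png

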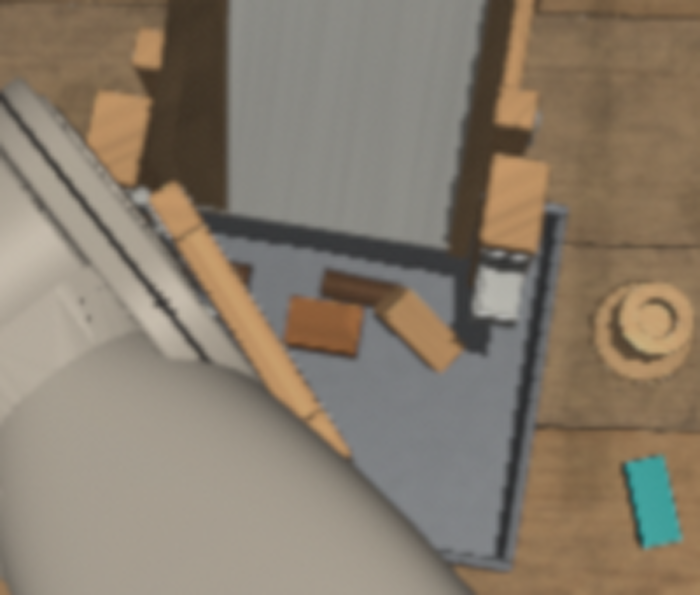

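carry_out(
  moves=[
    [0, 0, 0, 0, -1],
    [0, 0, 0, 0, -1],
    [0, 0, 0, 0, -1],
    [0, 0, 0, 0, -1],
    [0, 0, 0, 0, -1],
    [0, 0, 0, 0, -1],
    [0, 0, 0, 0, -1],
    [0, 0, 0, 0, -1],
  ],
)

```text
clock: 7.95
eef_pos: [0.4435, 0.3753, 0.2012]
tool_rot: [0.952, 0.307, -0.0, 0.001]
ft_force: [3.6, -3.7, 0.0]
grip_width: 0.0099
```

Run:
```python
from h import *
o=bot.get_obs();print(o['eef_pos'],o['ft_force'],o['grip_width'])
im=imaging.camera("top");cv2.imwrite("pics/top6.png",cv2.resize(im[160:270,230:350,::-1],None,fx=5,fy=5,interpolation=cv2.INTER_CUBIC))
im=imaging.camera("side");cv2.imwrite("pics/side6.png",cv2.resize(im[125:225,280:390,::-1],None,fx=5,fy=5,interpolation=cv2.INTER_CUBIC))
T=lambda x,y:(200+(x+.5)/3.5-.5,120+(y+.5)/3.5-.5)
g=[plane("top",T(*p),.215) for p in [(180,185),(350,455)]];d=g[1]-g[0]
print(g,"gate rad",np.arctan2(-d[0],-d[1])+0, np.arctan2(-d[0],-d[1])-np.radians(7.5))
```

```text
[0.44349258 0.37534264 0.20122455] [ 3.62323261 -3.65842032  0.03654555] 0.00985312668357855
[array([0.56210228, 0.37162521, 0.215     ]), array([0.42502976, 0.27906496, 0.215     ])] gate rad 0.9768647610506815 0.8459650671511069
```

View pics/top6.png

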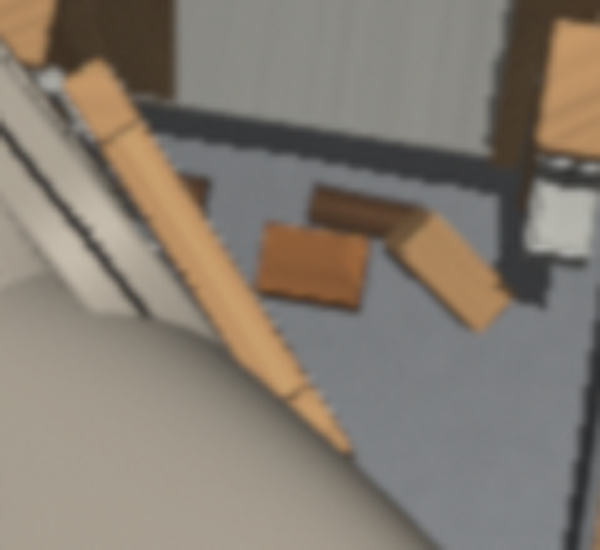

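View pics/side6.png

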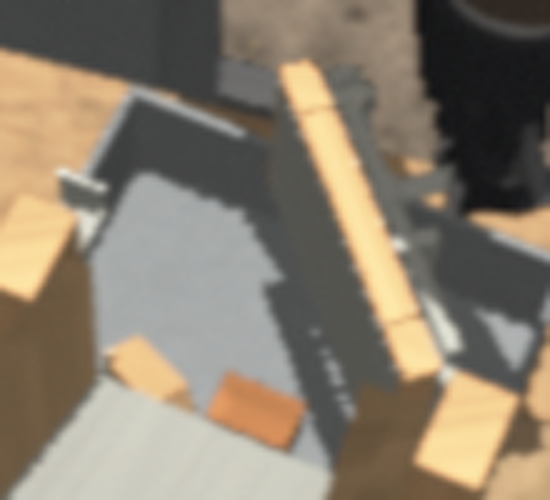

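Run:
```python
from h import *
m=imaging.camera_model("side");f=200/np.tan(np.radians(m['fovy']/2));K=np.array([[f,0,m['cx']],[0,f,m['cy']],[0,0,1]])
def proj(p):
    c=R.from_quat(m['rotation']).inv().apply(p-m['eye']);c=np.array([c[0],-c[1],-c[2]])
    u=cv2.projectPoints(c[None],np.zeros(3),np.zeros(3),K,np.array(m['dist']))[0][0,0]
    return ((u-[280,125]+.5)*5-.5).round()
for q in [(205,195),(190,180),(360,212),(315,260)]:
    for z in (.016,.05,.08,.11,.13):
        p=plane("top",(230+(q[0]+.5)/5-.5,160+(q[1]+.5)/5-.5),z);print(q,z,p.round(3),proj(p))
```

```text
(205, 195) 0.016 [0.55  0.351 0.016] [328. 503.]
(205, 195) 0.05 [0.544 0.348 0.05 ] [330. 467.]
(205, 195) 0.08 [0.539 0.346 0.08 ] [333. 433.]
(205, 195) 0.11 [0.534 0.343 0.11 ] [335. 397.]
(205, 195) 0.13 [0.53  0.341 0.13 ] [337. 373.]
(190, 180) 0.016 [0.557 0.358 0.016] [337. 518.]
(190, 180) 0.05 [0.551 0.355 0.05 ] [340. 481.]
(190, 180) 0.08 [0.545 0.352 0.08 ] [342. 447.]
(190, 180) 0.11 [0.54 0.35 0.11] [345. 411.]
(190, 180) 0.13 [0.536 0.348 0.13 ] [347. 387.]
(360, 212) 0.016 [0.545 0.283 0.016] [206. 458.]
(360, 212) 0.05 [0.539 0.282 0.05 ] [209. 422.]
(360, 212) 0.08 [0.534 0.281 0.08 ] [212. 389.]
(360, 212) 0.11 [0.528 0.281 0.11 ] [216. 354.]
(360, 212) 0.13 [0.525 0.28  0.13 ] [218. 330.]
(315, 260) 0.016 [0.523 0.302 0.016] [252. 432.]
(315, 260) 0.05 [0.518 0.3   0.05 ] [255. 396.]
(315, 260) 0.08 [0.513 0.299 0.08 ] [258. 363.]
(315, 260) 0.11 [0.508 0.298 0.11 ] [261. 329.]
(315, 260) 0.13 [0.505 0.297 0.13 ] [263. 305.]
```

Run:
```python
import cv2
a=cv2.imread("pics/side6.png"); b=cv2.imread("pics/top6.png")
for y in range(370,480,12): print(y,[a[y,x,::-1].tolist() for x in (315,328,337,346)])
print(b[195,200,::-1],b[205,350,::-1])
cv2.imwrite("pics/side6z.png",cv2.resize(a[330:490,230:430],None,fx=3.5,fy=3.5))
```

```text
370 [[79, 80, 80], [118, 120, 120], [130, 134, 133], [87, 87, 82]]
382 [[77, 78, 78], [96, 98, 98], [135, 138, 137], [98, 98, 96]]
394 [[77, 80, 79], [78, 80, 79], [101, 102, 103], [110, 111, 110]]
406 [[79, 80, 79], [78, 79, 79], [88, 89, 90], [133, 135, 135]]
418 [[101, 102, 101], [77, 79, 78], [76, 78, 77], [103, 101, 97]]
430 [[116, 118, 117], [78, 79, 78], [76, 78, 77], [85, 77, 68]]
442 [[155, 157, 157], [79, 81, 80], [80, 78, 76], [96, 81, 63]]
454 [[171, 174, 173], [110, 111, 111], [88, 80, 71], [100, 83, 61]]
466 [[189, 190, 183], [135, 135, 132], [100, 86, 69], [106, 86, 64]]
478 [[205, 204, 192], [175, 170, 156], [118, 102, 81], [111, 91, 66]]
[85 63 48] [89 64 46]
```

View pics/side6z.png

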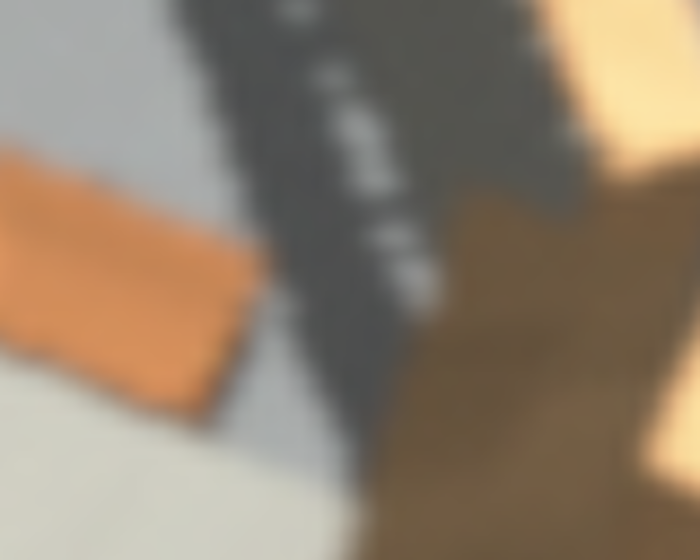

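In the side view, the spot where a wedged round offcut would appear (337,370–440 in the crop) shows only grey tray and shadow. The second round offcut must therefore lie low in the tray. The drive centre and candle holder were in the same place in the last views that showed them. Handing in.

Run:
```python
from h import *
order.job_done(); o=bot.get_obs();print(o['clock'],o['eef_pos'],o['ft_force'],o['grip_width'])
```

```text
the job is handed in; nothing more can be done
the job is handed in; nothing more can be done
```

I gripped the bolt's handle and lifted the bolt about 9 mm over the keeper's lip. I then drew it back about 25 mm and swung the gate open. The job was handed in at about 8 s, with the gripper still holding the gate by the handle. The tool's force readings after each step stayed under about 7 N.

- **Gate:** its angle came out at 0.82 rad from the tool's turn and about 0.85 rad from the image, a small disagreement.
- **Offcuts:** the top view shows the thick, the pale and one round offcut in the tray. The second round one is mostly hidden by the gate. I judged it to be on the tray floor because the side view shows nothing where it would be if it had wedged higher up.
- **Drive centre and candle holder:** by eye they had not moved in the last views that showed them, taken just after the swing; I did not measure this.
- **Grip width:** it read about 10 mm on a 12 mm stem. I did not find out why, but the grip held throughout.

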